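# Open the hatch box and shift its vent slide one hole

## Robot

A 6-joint arm with a two-finger parallel gripper is mounted at the origin on the work surface. World frame = base frame: x ahead of the robot, y to its left, z up, the work surface at z = 0. Lengths are in mm, angles in rad, forces in N, time in s.
With the tool pointing down it reaches from about 350 to 975 mm from the base axis. Payload 7.1 kg.
Tool frame: the origin (TCP) lies midway between the tips of the shut fingers; the grasp point (between the pads) lies 19 mm behind it (ctrl.tcp_to_grasp is the distance from the TCP to the grasp point, in mm); z points along the fingers, y is the line along which they close (so a half turn about z gives the same grasp; the last joint's range is limited). The gripper opens to 88 mm and grips with 3 to 60 N. Pads are 20 mm wide; open, the fingers measure 115 mm over their backs; the gripper's body (75 mm by 178 mm) begins 61 mm behind the grasp point.
Start: joints at [-1.288, 0.423, 1.63, -0, 1.089, -0.019], TCP at [185.792, -596.729, 222.675] pointing down, gripper open.
Joint ranges: [-3, 3], [-0.9, 2.11], [0.09, 2.58], [-1.31, 4.45], [0.11, 2.69], [-2.54, 2.54]. Speed limits (rad/s): [2.39, 2.39, 3.01, 3.14, 3.14, 3.14].

## Interface

Orientations are given as a rotation vector (axis times angle).
In Python, from workcell import get_obs, cams, ticket, boxes_of, ctrl gives the robot as it stands.
- The arm moves only by the shell command python3 -m creep 'ROWS' [OPENING]. ROWS is JSON, one flat list of numbers, 4 for each row, row after row: the shift along the world's x, y, z in m, then the turn about the world's z in rad. In form: [tx, ty, tz, spin, tx, ty, tz, spin, ...]. A call has 1 to 10 rows; each row is the pose to reach, as a shift and turn from the pose commanded when the call began; what a row does not reach only later rows make up. A row lasts 1/12 s, in which the tool goes at most 41.7 mm and 7.16 degrees, less where a joint would pass 70% of its speed; a pose out of reach is approached as far as the arm can. A call with a gripper value outside its range is refused whole. OPENING is the opening, from 0 (shut) to 1 (fully open), set as the call begins (- or left out, the last holds). The fingers move at their own pace and stop on an object; the grip force is fixed at half the most. Time passes only in rows, so rows that repeat a pose let the fingers close. It gives the time, the measured TCP pose, the force, the opening and the grip force at its end, in the units of the state.
- get_obs(): the state, without advancing time (a new reading comes with each control period).
- cams.get_image(name): name is "side" or "top"; returns (picture, depth): 384x512x3 uint8, red, green, blue; 384x512 float32, mm along the optical axis (not along the pixel's ray), 0 where there is no reading.
- cams.get_calibration(name): a dict with "mtx" (3x3 intrinsics, pixels), "R" (3x3) and "t" (3): a world point X has camera coordinates R X + t. Camera axes: x right, y down, z forward; pixel columns grow to the right and rows downward; lengths in mm; the calibration is good to about 2 mm. A picture is of the moment at which its call begins. get_calibration takes no time and is no camera call.
- ticket.close_job(): hands the job in; it is judged then, once.
Trained networks look in the newest picture that a camera, given by its name, has taken for a name from the list of things; names that differ only in an ending like _2 or _b are one class to them, and where a whole thing is asked for, a point or a joint stands for the part that bears it (a point fixed in the world has none). Each returns a list of dicts, best first, with "score" (0 to 1); they miss things now and then, are a little off and sometimes report something else, mostly with a low value. They report only what shows in the picture. A call takes as long as a camera call.
- boxes_of(camera, target): "centre" ([column, row] in pixels, amid what is visible of it).
The state is a dict: "t": time; "qpos": joint angles; "qvel": joint speeds; "joint_torque": joint torques, N m; "ee_pos": TCP position; "orientation": TCP orientation; "ft_force": force on the tool from outside, world axes, zero at the start; "moment": the same for the moment, N m; "width": finger opening in mm; "grasp_force": force on a finger pad.
Only numpy, scipy, OpenCV 4.12 (cv2) and the standard library are available. Lean on these libraries where they do the work, as an engineer would, in place of code of your own. Each camera call takes 0.05 s, during which the arm holds its last target. There are 200 camera calls.

## Task

Lever open the hinged cover of the orange hatch box with the blade of the stainless spatula under its overhanging lip (do not pry the cover with the gripper itself) until it stands upright or leans back on its stiff hinge, then lay the spatula flat back down on the sill. Inside, pull the round plunger knob straight up until its pin is out of the hole, move the vent slide along its rail to the next hole only, and let the pin down fully home there. Finish while still holding the knob, with the pin kept home, and leave everything else on the sill where it stands.

Things in the scene. Friction and masses are not known exactly. Their poses are not given: they have to be found in the camera images.
- hatch: orange plastic hatch box, fixed to the sill, 220 (own x) x 130 (own y) x 85 mm high, open on top under its cover. Origin: centre of the underside; z up. Hinge along the top of the +y wall; the cover's lip overhangs the -y wall, which faces roughly to the robot's right (world -y). Walls 5 mm thick, inner floor 30 mm above the sill.
- cover (a joint): cover angle, rad: 0 = shut (starts shut or up to 0.03 ajar), grows as the -y edge rises, 1.57 = upright, stops at 1.95 leaning back. The hinge is stiff (0.13 N m): the cover (120 g, flat orange plate 216 x 148 x 5 mm) stays at any angle where it is left.
- hinge (a point): point on the cover's hinge axis (axis along the hatch box's own x), at hatch (0, 65, 88) mm; axes as the hatch box.
- cover_lip (a point): middle of the free outer edge of the cover's lip, at its underside; shut: at hatch (0, -81, 85.5) mm. The lip overhangs the -y wall (at y = -65 mm) by 16 mm. Below it a ledge stands out 10 mm from that wall, top 73.5 mm above the sill, leaving a 12 mm high gap for the blade. Axes as the hatch box when shut; turns with the cover.
- slide (a joint): vent slide along the rail, m: about 0 in the first hole (start; 1.5 mm play either way), grows towards the box's own +x; 0.030 = next hole, 0.060 = last hole. Steel plate 44 x 110 x 4 mm, its top 51 mm above the sill, plunger in its middle; it moves only while the pin is lifted; a light spring and friction resist with 2 to 4 N and urge it back towards 0.
- plunger (a joint): lift of the plunger, m: 0 = pin fully home in a hole, 0.010 = pin tip just clear of the rail top, stops at 0.016. A spring drives it down (3 N at 0, about 7 N at the top); the pin is 8 mm thick with a round tip.
- knob (a point): centre of the plunger's round black knob: 22 mm diameter, 16 mm high, axis upright; 73 mm above the sill with the pin home (knob spans 65 to 81 mm). Below the knob a thinner collar of 14 mm diameter reaches down to the slide plate. Moves with slide and plunger.
- next_hole (a point): middle of the next hole. The aluminium rail runs along the box's own x at y = 0 on the inner floor, its top 45 mm above the sill, with three holes 11 mm wide at own x = -30 (first), 0 (next) and +30 mm (last). This point: hatch (0, 0, 45) mm; axes as the hatch box.
- spatula: stainless spatula, 90 g (0.7 to 1.3 times), 220 mm long, lying flat. Origin: on its underside at the grip point; own +x points to the blade, z up. Handle 16 mm wide and 14 mm high, from 90 mm behind the origin to 20 mm ahead; then a shank 12 wide and 8 high to 48 mm; blade 36 mm wide and 2 mm thick from 46 to 130 mm ahead, flush with the underside.
- spatula_tip (a point): middle of the blade's front edge, 130 mm ahead of the spatula's origin and 1 mm above its underside; axes as the spatula.
- skull: bystander: bone-coloured resin skull hide, about 120 mm wide, 90 mm high; origin under its centre.
- jar: bystander: glass culture jar with metal twist lid, 70 mm diameter, 111 mm high; origin under its centre.
- bowl: bystander: white ceramic bowl, 124 mm diameter, 50 mm high, near the far edge; origin under its centre.
- meter: bystander: flat white round hygrometer, 56 mm diameter, 14 mm high; origin under its centre.
- tub: bystander: small white tub, 48 mm diameter, 50 mm high; origin under its centre.
- mister: bystander: green glass mister bottle, 66 mm diameter, 190 mm high; origin under its centre.
- bark: bystander: piece of cork bark, 140 x 60 x 32 mm; origin under its centre.

How it is judged (in metres and radians):
On the way, in this order (a step that is already met when the one before it is completed fails the run):
1. the spatula lifts the cover more than 0.3 rad (value of joint cover above 0.3 rad and contact force between spatula and cover above 0.1 N), for 0.05 s.
2. the cover stands open past 1.45 rad and the spatula lies flat on the sill, let go, with the slide still in its first hole (value of joint cover above 1.45 rad and value of joint slide below 0.005 m and height (world z) of spatula below 0.008 m and angle between spatula's own z axis and vertical below 0.12 rad and contact force between the fingers and spatula below 0.1 N), for 0.2 s.
3. the plunger is pulled up out of the first hole (value of joint plunger above 0.008 m and value of joint slide below 0.01 m), for 0.05 s.
At the end, for the whole second after the job is handed in: The cover is open past 1.45 rad, the spatula lies flat on the sill, the slide is within 3 mm of the next hole with the pin home (plunger within 2 mm of fully down), and the gripper is still holding the knob with more than 2 N (value of joint cover above 1.45 rad and height (world z) of spatula below 0.008 m and angle between spatula's own z axis and vertical below 0.12 rad and contact force between the fingers and spatula below 0.1 N and value of joint slide between 0.027 and 0.033 m and value of joint plunger below 0.002 m and contact force between the fingers and plunger above 2 N); the arm keeps its last pose, push and grip.
It fails at once if the cover is pried by the gripper or arm (touched before it is open 1.0 rad) (value of joint cover below 1 rad and contact force between any of the fingers, the arm and cover above 1 N).
It fails at once if the slide is taken beyond the next hole (more than 15 mm past it) (value of joint slide above 0.045 m).
It fails at once if another thing on the sill is moved more than 30 mm (distance of any of skull, jar, bowl, meter, tub, mister, bark from where it was at the start of the episode above 0.03 m).
It also fails if it takes over 61 s, if anything falls off the work surface, if the arm or the gripper's body presses on something with over 40 N, if the wrist force passes 120 N, or if a joint passes its speed limit or range.

## Working session

There is one attempt and no reset: what is moved stays moved. The work goes in short steps, Python scripts to look and compute and a shell command to move; the robot and the scene stay as the last step left them, time stands still between calls to the robot, and variables do not carry over. Pictures are saved under pics/ and viewed, at most 10 in all, crops included, and the job is handed in when it is done.

```bash
ls; mkdir -p pics
cat > h.py <<'E'
import numpy as np,cv2
from workcell import get_obs,cams,ticket,boxes_of,ctrl
def cal(n):
    c=cams.get_calibration(n);return np.array(c["mtx"]),np.array(c["R"]),np.array(c["t"]).ravel()
def w(n,u,v,d):
    K,R,t=cal(n);p=np.linalg.inv(K)@np.array([u,v,1.])*d;return R.T@(p-t)
def onz(n,u,v,z):
    K,R,t=cal(n);r=R.T@np.linalg.inv(K)@np.array([u,v,1.]);c=-R.T@t;return c+r*(z-c[2])/r[2]
def cloud(n,D):
    K,R,t=cal(n);v,u=np.mgrid[:D.shape[0],:D.shape[1]]
    p=np.stack([(u-K[0,2])/K[0,0]*D,(v-K[1,2])/K[1,1]*D,D],-1);return (p-t)@R
def px(n,X):
    K,R,t=cal(n);p=K@(R@np.array(X,float)+t);return p[:2]/p[2]
E
python3 - <<'E'
from h import *
for n in("side","top"):
    I,D=cams.get_image(n);cv2.imwrite(f"pics/{n}0.png",I[...,::-1]);np.savez(f"{n}0",I=I,D=D)
    for k in("hatch","cover_lip","spatula","spatula_tip","skull","jar","bowl","meter","tub","mister","bark"):
        b=boxes_of(n,k)
        for x in b[:1]:
            u,v=x["centre"];d=D[int(v),int(u)];print(n,k,round(x["score"],2),np.round([u,v]),np.round(w(n,u,v,d)))
print(get_obs()); print(ctrl.tcp_to_grasp)
E
```

```text
pics
side hatch 0.8 [230. 178.] [523.  47.  91.]
side cover_lip 0.81 [231. 164.] [529. 112.  95.]
side spatula 0.68 [226. 293.] [ 493. -298.   13.]
side spatula_tip 0.94 [224. 293.] [ 490. -299.   15.]
side skull 0.61 [327. 283.] [ 707. -344.   76.]
side jar 0.74 [328. 211.] [ 763. -114.   85.]
side bowl 0.62 [313. 173.] [794. 172.  12.]
side meter 0.63 [298. 233.] [ 694. -108.   12.]
side tub 0.98 [184. 302.] [ 405. -348.   51.]
side mister 0.6 [264. 334.] [ 552. -494.  128.]
side bark 0.9 [248. 132.] [610. 437.  27.]
top hatch 0.75 [217. 212.] [519. 132.  89.]
top cover_lip 0.58 [220. 211.] [523. 120.  91.]
top spatula 0.65 [337. 238.] [ 424. -298.   -4.]
top spatula_tip 0.57 [336. 237.] [ 427. -295.    5.]
top skull 0.84 [338. 156.] [ 712. -301.   85.]
top jar 0.76 [274. 142.] [764. -75. 106.]
top bowl 0.68 [213. 141.] [797. 154.   3.]
top meter 0.55 [280. 166.] [693. -98.  17.]
top mister 0.73 [386. 199.] [ 551. -449.  131.]
top bark 0.97 [133. 188.] [620. 445.  32.]
{'t': 1.2, 'qpos': array([-1.28799711e+00,  4.23096247e-01,  1.62987773e+00, -5.99209939e-06,
        1.08857924e+00, -1.90259676e-02]), 'qvel': array([ 3.40595112e-04,  5.12098160e-05, -1.22490031e-04,  2.13177782e-04,
        8.87522807e-04,  1.41519187e-03]), 'joint_torque': array([-1.12118535e-04, -5.44582486e+01, -2.74041224e+01,  6.44535455e-02,
        1.67969934e-02, -2.44138448e-05]), 'ee_pos': array([ 185.798205  , -596.74867192,  222.68617307]), 'orientation': array([ 3.10584623e+00,  4.72306670e-01, -1.21128364e-07]), 'ft_force': array([ 7.25509487e-01, -3.27090828e-02,  3.71786572e-04]), 'moment': array([-0.04508298, -0.00725288, -0.02649426]), 'grasp_force': 0.0, 'width': 87.94120169650459}
18.700000000000003
```

Run:
```python
import cv2
a=cv2.imread("pics/side0.png");b=cv2.imread("pics/top0.png")
cv2.imwrite("pics/both.png",cv2.vconcat([cv2.resize(a[100:370,100:400],(660,594))]))
cv2.imwrite("pics/topc.png",cv2.resize(b[100:300,100:420],(800,500)))
```

```text
(no output)
```

View pics/both.png

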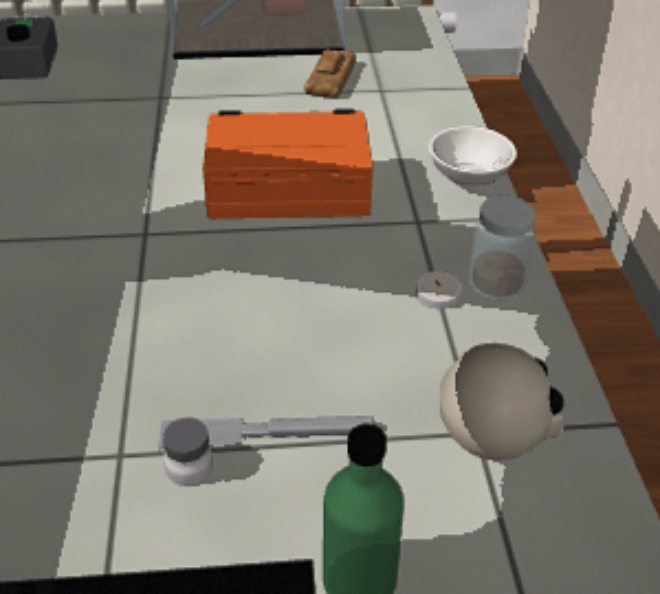

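View pics/topc.png

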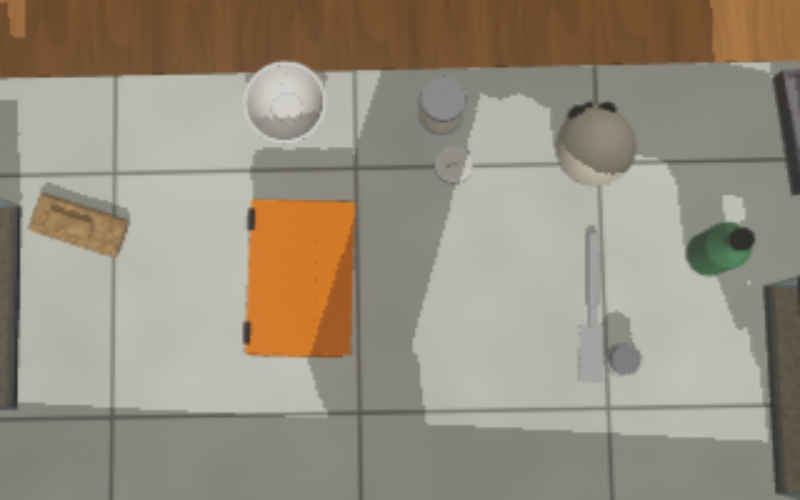

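The box sits square to the robot with its hinges to the left. The spatula's blade points at the robot, at side crop ≈(200,432), with its handle to the right at ≈(370,425). The tub stands beside the blade. Next I'll measure exact poses.

Run:
```python
from h import *
for n in("top","side"):
    z=np.load(f"{n}0.npz");I,D=z["I"],z["D"];P=cloud(n,D)
    hsv=cv2.cvtColor(I,cv2.COLOR_RGB2HSV)
    m=(hsv[...,1]>150)&(hsv[...,0]<15)&(abs(P[...,0]-520)<200)&(abs(P[...,1]-100)<200)&(D>0)
    t=m&(P[...,2]>80)
    q=P[t];print(n,"cover z",np.percentile(q[:,2],[5,50,95]).round(1))
    r=cv2.minAreaRect(q[:,:2].astype(np.float32));print(" rect",r, q.min(0).round(),q.max(0).round())
    # silhouettes in pixel, projected to z=90
    r2=np.array([onz(n,u,v,90.5)[:2] for v,u in np.argwhere(t)],np.float32);print(" rect@90",cv2.minAreaRect(r2))
    # spatula
    g=(abs(P[...,1]+298)<35)&(P[...,0]>330)&(P[...,0]<640)&(D>0)
    grey=I.astype(int)
    # bluish-grey darker than sill
    lum=grey.mean(-1);med=np.median(lum[g]);bl=grey[...,2]-grey[...,0]
    s=g&(bl>8)
    k,lab,st,ce=cv2.connectedComponentsWithStats(s.astype(np.uint8))
    i=1+np.argmax(st[1:,4]);s=lab==i
    print(n,"sp px",st[i],"z",np.percentile(P[s][:,2],[5,50,95]).round(1))
    r3=np.array([onz(n,u,v,5)[:2] for v,u in np.argwhere(s)],np.float32);print(" sp rect",cv2.minAreaRect(r3))
    for x0 in range(380,640,20):
        mm=abs(r3[:,0]-x0)<6
        if mm.any():print("  ",x0,r3[mm,1].min().round(),r3[mm,1].max().round())
    sub=P[(abs(P[...,0]-480)<10)&(abs(P[...,1]+340)<20)];print("sill z",np.median(sub[:,2]),np.median(grey[g],0),lum[g].std())
```

```text
top cover z [85.4 92.1 98.6]
 rect ((526.2792358398438, 122.24546813964844), (145.82737731933594, 219.4557647705078), 87.07714080810547) [414.  46.  80.] [634. 200. 104.]
 rect@90 ((525.26708984375, 122.27127075195312), (144.96307373046875, 218.3359832763672), 87.50037384033203)Traceback (most recent call last):
  File "<stdin>", line 18, in <module>
    return _wrapfunc(a, 'argmax', axis=axis, out=out, **kwds)
    return bound(*args, **kwds)
ValueError: attempt to get argmax of an empty sequence
```

Run:
```python
from h import *
n="top";z=np.load("top0.npz");I,D=z["I"].astype(int),z["D"]
for v in range(188,256,4):
    row=I[v,325:350].sum(-1)//3
    print(v,row)
P=cloud(n,D)
n="side";z=np.load("side0.npz");I2,D=z["I"],z["D"].copy();P=cloud(n,D)
hsv=cv2.cvtColor(I2,cv2.COLOR_RGB2HSV)
m=(hsv[...,1]>150)&(hsv[...,0]<15)&(D>0)&(abs(P[...,0]-520)<200)&(abs(P[...,1]-100)<200)&(P[...,2]>84)
r2=np.array([onz(n,u,v,90.5)[:2] for v,u in np.argwhere(m)],np.float32);print(cv2.minAreaRect(r2))
```

```text
188 [179 179 178 178 178 178 178 177 178 178 178 178 178 178 151 127 175 183
 184 184 184 185 185 185 185]
192 [180 180 179 179 179 179 179 178 178 142 132 119 115 143 156 127 170 182
 183 183 183 184 184 184 184]
196 [181 180 180 179 179 179 179 179 179 131 129 159 161 159 159 127 160 180
 182 182 182 183 183 183 183]
200 [181 180 180 179 179 179 179 179 179 131 130 159 161 158 164 130 150 179
 182 182 182 182 182 182 182]
204 [180 180 180 180 179 179 179 179 179 132 131 160 160 158 153 129 140 179
 183 183 182 183 182 182 183]
208 [179 179 179 179 179 179 179 179 178 132 131 158 161 158 156 138 132 178
 184 183 184 184 183 183 183]
212 [179 179 179 178 179 179 179 179 179 132 133 160 161 157 155 148 128 176
 185 185 185 185 184 184 184]
216 [178 178 178 179 179 179 179 179 180 132 133 160 161 157 156 157 128 173
 185 186 186 185 185 185 185]
220 [178 178 178 178 179 178 179 179 180 139 136 160 161 157 155 166 129 163
 184 186 186 186 185 186 185]
224 [177 177 178 178 178 178 178 178 179 179 140 157 161 161 178 177 134 153
 181 186 185 150 180 185 184]
228 [176 176 176 176 177 177 1
[... 414 characters left out ...]
 175 175 175 152 161 162 163 163 163 162 161 161 163 137 114
 111  94 121 125 125 125 126]
248 [175 175 175 175 175 175 154 162 163 164 164 164 162 161 162 163 167 130
 133 151 150 121 123 126 126]
252 [176 175 175 176 176 176 169 167 166 167 168 167 164 162 162 164 169 133
 140 177 181 181 181 181 181]Traceback (most recent call last):
  File "<stdin>", line 10, in <module>
  File "h.py", line 8, in onz
    K,R,t=cal(n);r=R.T@np.linalg.inv(K)@np.array([u,v,1.]);c=-R.T@t;return c+r*(z-c[2])/r[2]
          ~~~^^^
  File "h.py", line 4, in cal
    c=cams.get_calibration(n);return np.array(c["mtx"]),np.array(c["R"]),np.array(c["t"]).ravel()
ValueError: time passes only in moves, steps and waits
```

```bash
sed -i 's/^def cal/import functools\n@functools.cache\ndef cal/' h.py
python3 - <<'E'
from h import *
for a in((337.4,196,14),(337.4,218,14),(336.6,226,8),(336,234,2),(336,250,2),(337.4,191.7,14)):print(a,onz("top",*a).round(1))
z=np.load("top0.npz");I=z["I"].astype(int).mean(-1)
print(I[246:262,334].round(),I[186:198,337].round())
# subpixel lines via edges on upscaled side picture
n="side";z=np.load("side0.npz");I2,D=z["I"],z["D"];P=cloud(n,D)
hsv=cv2.cvtColor(I2,cv2.COLOR_RGB2HSV)
m=(hsv[...,1]>150)&(hsv[...,0]<15)&(D>0)&(abs(P[...,0]-520)<200)&(abs(P[...,1]-100)<200)&(P[...,2]>84)
r2=np.array([onz(n,u,v,90.5)[:2] for v,u in np.argwhere(m)],np.float32);print(cv2.minAreaRect(r2),cv2.boxPoints(cv2.minAreaRect(r2)))
np.set_printoptions(linewidth=200)
G=I2.astype(int).mean(-1).round().astype(int)
print(G[284:304,174:272:6])
E
```

```text
(337.4, 196, 14) [ 577.1 -303.9   14. ]
(337.4, 218, 14) [ 496.2 -300.7   14. ]
(336.6, 226, 8) [ 467.3 -297.6    8. ]
(336, 234, 2) [ 438.4 -295.2    2. ]
(336, 250, 2) [ 380.2 -292.9    2. ]
(337.4, 191.7, 14) [ 593.  -304.6   14. ]
[163. 163. 164. 164. 164. 164. 167. 176. 177. 177. 178. 178. 178. 178.
 179. 179.] [178. 178. 178. 178. 135. 131. 116. 148. 160. 161. 161. 161.]
((527.5052490234375, 123.20321655273438), (144.83480834960938, 216.20004272460938), 87.56871032714844) [[416.43048   55.436745]
 [632.4359    46.265266]
 [638.58     190.9697  ]
 [422.5746   200.14117 ]]
[[167 166 167 165 164 165 166 168 169 172 171 173 172 173 174 175 172]
 [167 168 166 165 165 164 167 168 171 171 172 171 171 170 173 172 171]
 [168 166 167 165 164 165 166 169 171 172 172 172 174 172 173 173 171]
 [167 167 165 165 166 165 167 169 171 171 170 171 171 174 173 173 173]
 [165 168 168 164 165 164 166 170 171 173 172 171 174 173 176 178 171]
 [167 169 145 165 166 168 169 170 172 175 174 175 146 146 134 123 175]
 [166 130  94 162 156 148 128 170 169 126 122 133 139 143 137 139 179]
 [146  91  87 146 1
[... 204 characters left out ...]
 89  87 144 144 142 137 154 150 156 157 153 149 147   2   9]
 [140  91  89  87 142 143 144 142 144 135 129 121 114 104 102   8   8]
 [129  90  91  88 140 141 163 155 109  95  94  89  84  82  80   5   7]
 [103  87  88  87 140 139  94  98  82  75  70  70  63  67  34   8  10]
 [114  89  89  89 138 140  83  68 130  63 127 105 168 168  30   5   6]
 [104  89  91  90 135 138 152 167 171 170 173 171 177 178  25   8   8]
 [100  91  89  87 137 139 171 175 176 181 180 170 137 104  17   9   8]
 [ 97  90  90  64 141 145 175 178 180 150 119  96  87  79   2  10   9]
 [ 98  89  89  45 148  90  96 131 101  89  81  87 123 158   0   9  10]
 [ 99  91  89  41  87  68  49  87  77 109 150 177 175 177   0  11   9]]
```

```bash
python3 -m creep '[0.03,0.03,0,0.12,0.06,0.06,0,0.24,0.09,0.09,0,0.36,0.12,0.12,0,0.48,0.15,0.15,0,0.6,0.18,0.18,0,0.72,0.21,0.2,0,0.84,0.24,0.23,0,0.96,0.27,0.26,0,1.08,0.3,0.29,0,1.2]' 1
python3 -m creep '[0.007,0.007,0,0.12,0.007,0.007,0,0.24,0.007,0.007,0,0.36,0.007,0.007,0,0.48,0.007,0.007,0,0.6,0.007,0.007,0,0.72,0.007,0.007,0,0.84,0.007,0.007,0,0.96,0.007,0.007,0,1.08,0.007,0.007,0,1.2]' 0.5
```

```text
t: 2.03
ee_pos: [485.5, -306.7, 222.9]
orientation: [2.29, 2.15, 0.0]
ft_force: [-0.5, -1.4, -0.4]
width: 87.9
grasp_force: 0.0
t: 2.87
ee_pos: [491.2, -301.3, 222.7]
orientation: [0.676, 3.068, -0.0]
ft_force: [0.5, -0.2, 0.4]
width: 44.0
grasp_force: 0.0
```

```bash
python3 -m creep '[0,0,-0.03,0.12,0,0,-0.07,0.24,0,0,-0.11,0.36,0,0,-0.15,0.39,0,0,-0.18,0.39,0,0,-0.2,0.39,0,0,-0.21,0.39,0,0,-0.218,0.39,0,0,-0.218,0.39,0,0,-0.218,0.39]'
python3 -m creep '[0,0,0,0,0,0,0,0,0,0,0,0,0,0,0,0,0,0,0,0,0,0,0,0]' 0
```

```text
t: 3.7
ee_pos: [491.8, -301.7, 5.4]
orientation: [0.078, 3.14, -0.001]
ft_force: [-0.2, 0.9, 0.5]
width: 44.2
grasp_force: 0.0
t: 4.2
ee_pos: [491.5, -301.3, 5.3]
orientation: [0.079, 3.14, -0.0]
ft_force: [-0.9, 1.7, 6.6]
width: 15.5
grasp_force: 30.0
```

```bash
python3 -m creep '[0,0,0.02,0,0,0,0.05,0,0,0,0.073,0,0,0,0.073,-0.12,0,0.02,0.073,-0.24,0,0.04,0.073,-0.36,0,0.06,0.073,-0.48,0,0.08,0.073,-0.6,0.01,0.1,0.073,-0.72,0.026,0.1,0.073,-0.84]'
python3 -m creep '[0,0,0,-0.12,0,0.02,0,-0.24,0,0.03,0,-0.36,0,0.05,0,-0.48,0,0.06,0,-0.6,0,0.07,0,-0.723,0,0.08,0,-0.723,0,0.08,0,-0.723,0,0.08,0,-0.723]'
python3 - <<'E'
from h import *
for n in("side","top"):
    I,D=cams.get_image(n);np.savez(n+"1",I=I,D=D)
    if n=="side":
        cv2.imwrite("pics/s1.png",cv2.resize(I[120:290,130:350,::-1],(770,595),interpolation=cv2.INTER_CUBIC))
    b=boxes_of(n,"spatula_tip")
    print(n,[(x["score"],x["centre"]) for x in b[:2]])
E
```

```text
t: 5.03
ee_pos: [515.0, -198.1, 77.2]
orientation: [-1.357, -2.829, -0.0]
ft_force: [-0.3, 0.2, -1.6]
width: 15.8
grasp_force: 30.0
t: 5.78
ee_pos: [517.2, -121.1, 77.7]
orientation: [-2.263, -2.18, 0.0]
ft_force: [0.5, -0.5, -1.2]
width: 15.7
grasp_force: 30.0
side [(0.63, [230.7, 218.8]), (0.34, [326.4, 211.5])]
top [(0.61, [347.5, 245.0]), (0.56, [263.7, 211.4])]
```

View pics/s1.png

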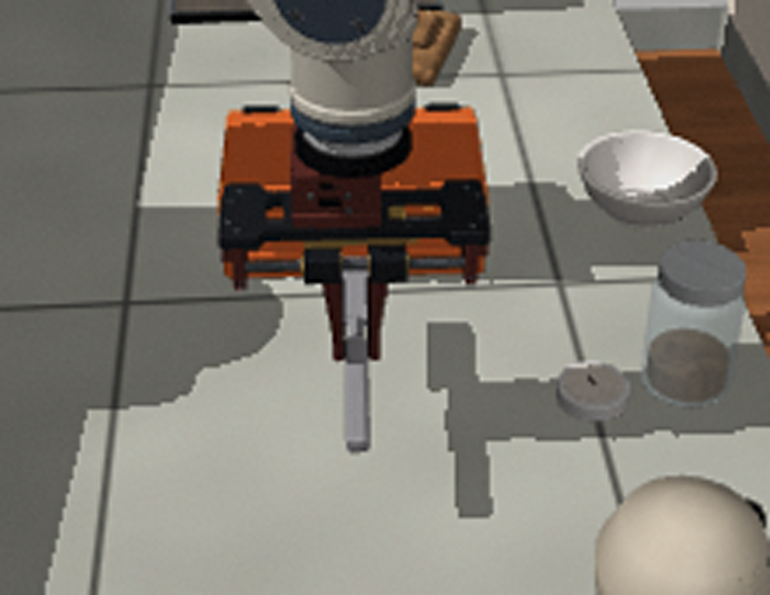

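Side view shows the spatula held between the fingers, handle end toward the camera at ≈(357,447), pointing straight at the box with no visible tilt. I'll measure the levelness from depth.

Run:
```python
from h import *
z=np.load("side1.npz");P=cloud("side",z["D"])
m=(abs(P[...,0]-515)<5)&(P[...,1]<-120)&(P[...,1]>-240)&(P[...,2]>70)&(P[...,2]<110)
q=P[m]
for y in range(-230,-120,15):
    s=q[abs(q[:,1]-y)<7]
    if len(s):print(y,len(s),np.median(s[:,2]).round(1))
print(q[:,1].min())
z=np.load("top1.npz");P=cloud("top",z["D"])
m=(P[...,0]>480)&(P[...,0]<560)&(P[...,1]>-60)&(P[...,1]<60)&(P[...,2]>40)&(P[...,2]<110)
for y in range(-60,60,8):
    s=P[m];s=s[abs(s[:,1]-y)<4]
    if len(s):print("top",y,len(s),np.median(s,0).round(1),s[:,0].min().round(),s[:,0].max().round())
```

```text
-230 5 81.6
-215 25 85.4
-200 16 86.9
-185 18 86.3
-170 15 86.2
-155 16 86.1
-140 15 86.1
-125 12 86.3
-224.43139157830936
top -60 10 [519.8 -57.7  72.2] 504.0 536.0
top -52 20 [519.4 -52.3  74.9] 503.0 536.0
top -44 25 [522.  -43.7  73.2] 504.0 536.0
top -36 25 [517.5 -36.2  71.3] 504.0 536.0
top -28 20 [520.3 -27.5  72.3] 504.0 537.0
top -20 20 [520.4 -20.5  72.7] 504.0 536.0
top -12 26 [522.6 -11.8  73.4] 504.0 537.0
top -4 10 [511.5  -4.6  73.9] 504.0 522.0
top 52 44 [519.7  52.9  94.6] 483.0 558.0
```

```bash
python3 -m creep '[0,0,0.003,0,0,0.01,0.0065,0,0,0.02,0.0065,0,0,0.03,0.0065,0,0,0.038,0.0065,0,0,0.044,0.0065,0,0,0.05,0.0065,0,0,0.055,0.0065,0,0,0.055,0.0065,0]'
python3 -m creep '[0,0.004,0,0,0,0.007,0,0,0,0.009,0,0,0,0.009,0,0,0,0.009,0,0]'
```

```text
t: 6.73
ee_pos: [517.1, -65.3, 84.1]
orientation: [-2.266, -2.175, 0.0]
ft_force: [0.7, 0.3, -0.8]
width: 15.5
grasp_force: 30.0
t: 7.15
ee_pos: [517.2, -57.4, 84.2]
orientation: [2.268, 2.174, -0.0]
ft_force: [0.7, 0.5, -1.3]
width: 15.4
grasp_force: 30.0
```

```bash
python3 -m creep '[0,0,0.005,0,0,0,0.01,0,0,0.0005,0.018,0,0,0.001,0.025,0,0,0.002,0.031,0,0,0.002,0.031,0]'
```

```text
t: 7.65
ee_pos: [517.8, -55.4, 116.7]
orientation: [2.266, 2.173, 0.002]
ft_force: [0.3, -0.2, -2.6]
width: 15.8
grasp_force: 30.0
```

```bash
python3 -m creep '[0,0.001,0.007,0,0,0.003,0.0138,0,0.0005,0.006,0.022,0,0.0005,0.01,0.03,0,0.0005,0.015,0.038,0,0.0005,0.015,0.038,0]'
python3 - <<'E'
from h import *
I,D=cams.get_image("side");np.savez("side2",I=I,D=D);cv2.imwrite("pics/s2.png",cv2.resize(I[100:270,130:350,::-1],(770,595),interpolation=cv2.INTER_CUBIC))
P=cloud("side",D);y0=get_obs()["ee_pos"][1]
q=P[(abs(P[...,0]-516)<5)&(P[...,1]<y0)&(P[...,1]>y0-110)&(abs(P[...,2]-163)<20)]
for y in range(0,110,15):
    s=q[abs(q[:,1]-y0+y)<7]
    if len(s):print(y,len(s),np.median(s[:,2]).round(1))
E
```

```text
t: 8.15
ee_pos: [518.6, -39.5, 155.0]
orientation: [2.266, 2.174, 0.003]
ft_force: [-0.7, -0.1, -1.2]
width: 15.6
grasp_force: 30.0
0 4 164.9
15 13 163.6
30 14 164.4
45 11 163.1
60 14 164.0
75 13 164.4
90 14 164.4
105 21 160.1
```

View pics/s2.png

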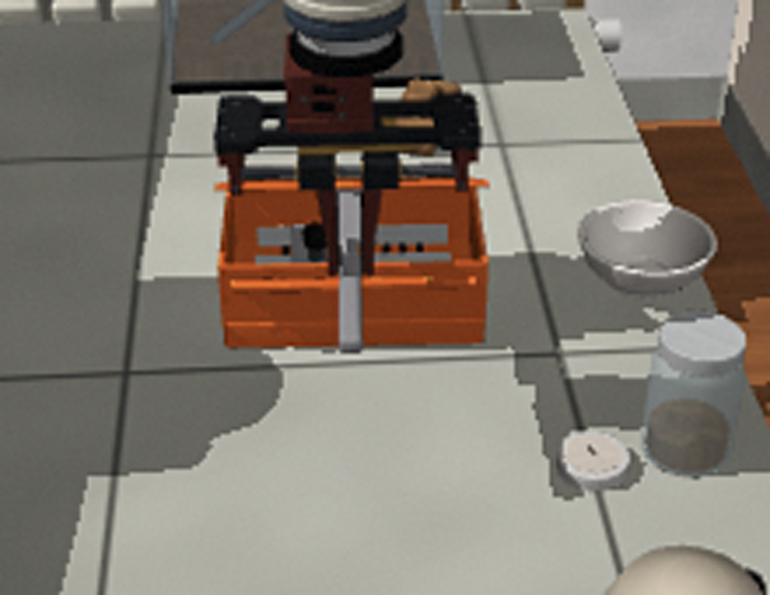

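The cover is rising on the blade. The inside shows, with the black knob at ≈(315,237) and the spatula level. Continuing the arc.

```bash
python3 -m creep '[0,0.008,0.011,0,0.001,0.016,0.021,0,0.001,0.026,0.029,0,0.002,0.036,0.037,0,0.002,0.047,0.044,0,0.002,0.058,0.05,0,0.003,0.07,0.053,0,0.003,0.083,0.056,0,0.003,0.083,0.056,0]'
python3 -m creep '[0,0.01,0.001,0,0.001,0.02,0.002,0,0.001,0.03,0.002,0,0.002,0.04,0.001,0,0.002,0.05,0.001,0,0.002,0.05,0.001,0]'
python3 - <<'E'
from h import *
I,D=cams.get_image("side");np.savez("side3",I=I,D=D);cv2.imwrite("pics/s3.png",cv2.resize(I[60:230,130:350,::-1],(770,595),interpolation=cv2.INTER_CUBIC))
E
```

```text
t: 8.95
ee_pos: [521.0, 45.2, 209.7]
orientation: [-2.266, -2.176, -0.002]
ft_force: [1.1, 0.4, -0.8]
width: 15.5
grasp_force: 30.0
t: 9.45
ee_pos: [522.7, 94.5, 209.9]
orientation: [-2.266, -2.175, -0.0]
ft_force: [-0.0, -0.4, -0.7]
width: 15.6
grasp_force: 30.0
```

View pics/s3.png

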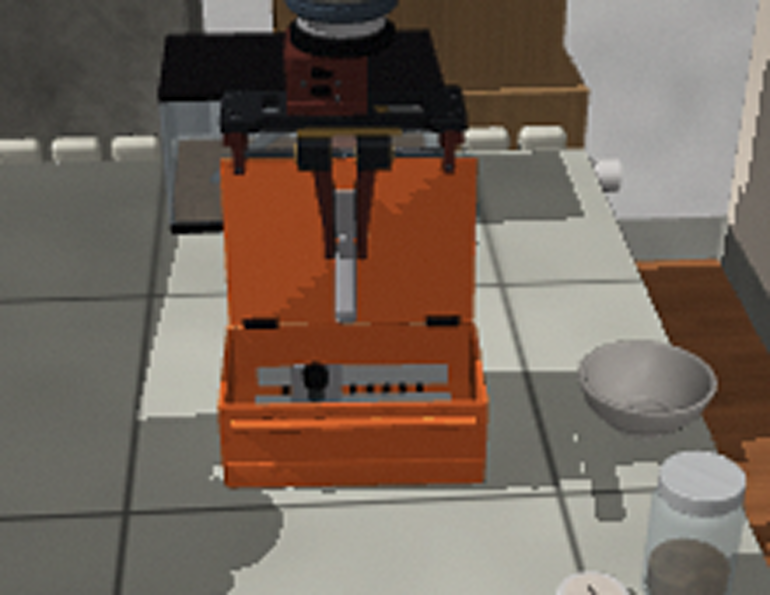

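The cover stands about upright, leaning back against the blade tip, and the knob shows at ≈(315,375). Retreating and laying the spatula down.

```bash
python3 -m creep '[0,-0.02,0,0,0,-0.05,0,0,0,-0.085,0,0,0,-0.12,0,0,0,-0.155,0,0,0,-0.19,0,0,0,-0.225,0,0,0,-0.26,0,0,0,-0.285,0,0,0,-0.285,0,0]'
python3 -m creep '[0,0,-0.03,0,0,0,-0.065,0,0,0,-0.1,0,0,0,-0.135,0,0,0,-0.165,0,0,0,-0.185,0,0,0,-0.195,0,0,0,-0.2,0,0,0,-0.203,0,0,0,-0.203,0]'
python3 - <<'E'
from h import *
for n in("top","side"):
    I,D=cams.get_image(n);P=cloud(n,D);h=cv2.cvtColor(I,cv2.COLOR_RGB2HSV)
    q=P[(h[...,1]>150)&(h[...,0]<15)&(D>0)&(P[...,2]>100)&(abs(P[...,0]-520)<130)&(P[...,1]>120)&(P[...,1]<300)]
    print(n,len(q))
    for z in range(105,240,20):
        s=q[abs(q[:,2]-z)<10]
        if len(s):print(z,len(s),np.median(s[:,1]).round(1))
print(get_obs()["ee_pos"])
E
```

```text
t: 10.33
ee_pos: [522.7, -196.7, 210.2]
orientation: [2.271, 2.169, -0.0]
ft_force: [0.4, 0.2, -1.0]
width: 15.7
grasp_force: 30.0
t: 11.17
ee_pos: [523.2, -192.4, 7.7]
orientation: [2.267, 2.174, 0.001]
ft_force: [0.2, 0.4, -0.8]
width: 15.2
grasp_force: 30.0
top 830
105 74 196.1
125 115 198.6
145 116 202.8
165 123 205.6
185 126 209.2
205 131 212.4
225 140 216.0
side 354
105 7 192.6
125 7 194.4
145 12 199.0
165 38 203.3
185 69 206.9
205 102 210.4
225 119 213.9
[ 523.6126779  -192.65066214    8.39587365]
```

Cover at about 1.74 rad. Now lower the last 2–3 mm and release.

```bash
python3 -m creep '[0,0,-0.0015,0,0,0,-0.003,0,0,0,-0.003,0]'
python3 -m creep '[0,0,0,0,0,0,0,0,0,0,0,0,0,0,0,0,0,0,0,0]' 0.5
python3 -m creep '[0,0,0.02,0,0,0,0.06,0,0,0,0.1,0,0,0,0.14,0,0,0,0.165,0,0,0,0.165,0]'
python3 - <<'E'
from h import *
for n in("side","top"):
    I,D=cams.get_image(n);np.savez(n+"4",I=I,D=D);P=cloud(n,D)
    b=boxes_of(n,"knob")
    for x in b[:2]:print(n,x["score"],x["centre"],onz(n,*x["centre"],73).round(1),onz(n,*x["centre"],81).round(1))
    if n=="side":cv2.imwrite("pics/s4.png",cv2.resize(I[120:290,130:350,::-1],(770,595),interpolation=cv2.INTER_CUBIC))
    else:cv2.imwrite("pics/t4.png",cv2.resize(I[150:260,150:310,::-1],(800,550),interpolation=cv2.INTER_CUBIC))
O=np.array([526.6,130]);R=np.array([[.999,.043],[-.043,.999]])
print("model knob",O+R@[-30,0])
E
```

```text
t: 11.52
ee_pos: [523.5, -192.6, 5.3]
orientation: [2.267, 2.173, 0.001]
ft_force: [-0.8, 0.7, 5.9]
width: 15.8
grasp_force: 30.0
t: 11.93
ee_pos: [522.7, -192.3, 4.2]
orientation: [-2.268, -2.174, 0.0]
ft_force: [-0.2, -0.1, 0.0]
width: 42.8
grasp_force: 0.0
t: 12.43
ee_pos: [525.9, -193.6, 175.0]
orientation: [2.261, 2.168, 0.006]
ft_force: [1.3, -0.4, -0.7]
width: 43.8
grasp_force: 0.0
model knob [496.63 131.29]
```

View pics/s4.png

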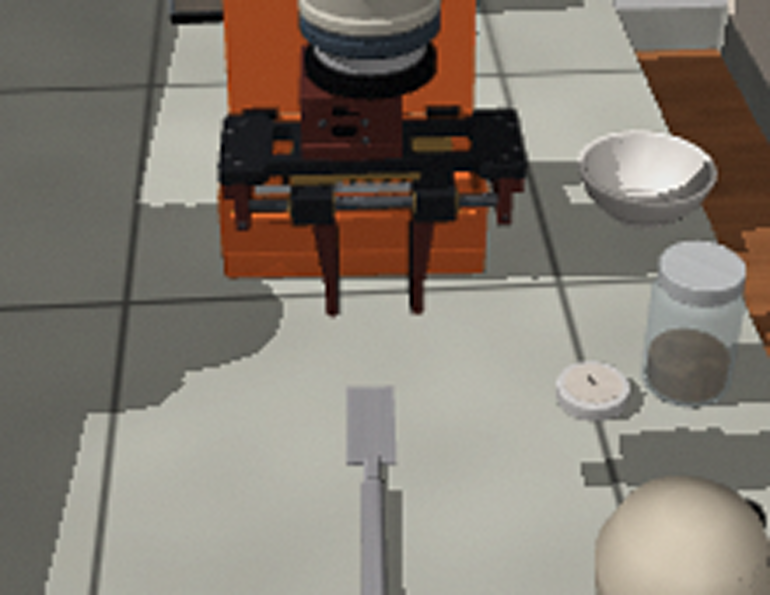

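View pics/t4.png

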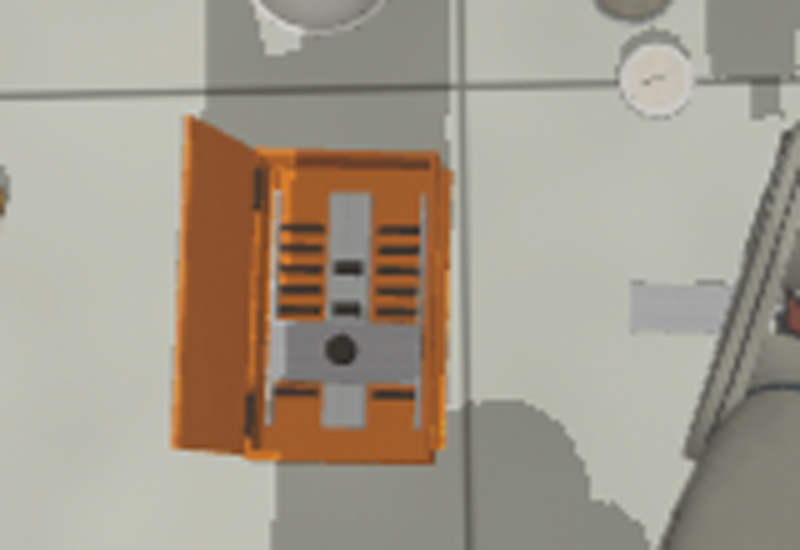

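The side view shows the spatula flat on the sill, blade at ≈(370,425). The top view shows the open box with the knob at ≈(341,349), the next hole at (347,308) and the last at (347,267).

Run:
```python
from h import *
z=np.load("top4.npz");I=z["I"].astype(float).mean(-1);D=z["D"]
def cen(u,v,r):
    s=I[v-r:v+r+1,u-r:u+r+1];w_=np.clip(95-s,0,None);V,U=np.mgrid[v-r:v+r+1,u-r:u+r+1]
    return (U*w_).sum()/w_.sum(),(V*w_).sum()/w_.sum()
k=cen(218,219,4);print("knob",k,onz("top",*k,81).round(1),onz("top",*k,78).round(1))
for u,v in((219,211),(219,203)):
    c=cen(u,v,2);print("hole",c,onz("top",*c,45).round(1))
z=np.load("side3.npz");I=z["I"].astype(float).mean(-1);D=z["D"]
u=int(130+315/3.5);v=int(60+375/3.5);k=cen(u,v,5);print("side knob",k,onz("side",*k,73).round(1),w("side",*k,D[v,u]).round(1))
```

```text
knob (np.float64(217.79549114331724), np.float64(219.6089640365003)) [494.  130.4  81. ] [494.2 130.7  78. ]
hole (np.float64(219.0628480509149), np.float64(211.5186953062848)) [525.7 129.   45. ]
hole (np.float64(219.15394566623544), np.float64(203.23544631306595)) [555.8 128.4  45. ]
side knob (np.float64(219.7759995507637), np.float64(167.1603773584905)) [496.7 131.9  73. ] [496.6 127.3  75.9]
```

```bash
python3 -m creep '[-0.005,0.03,0,0,-0.01,0.07,0,0,-0.015,0.11,0,0,-0.02,0.15,0,0,-0.0275,0.19,0,0,-0.0275,0.23,0,0,-0.0275,0.27,0,0,-0.0275,0.31,0,0,-0.0275,0.3235,0,0,-0.0275,0.3235,0,0]'
python3 -m creep '[0,0,0,0,0,0,0,0]'
```

```text
t: 13.47
ee_pos: [494.0, 133.9, 167.3]
orientation: [-2.262, -2.178, 0.004]
ft_force: [0.2, -0.4, -0.8]
width: 43.9
grasp_force: 0.0
t: 13.63
ee_pos: [494.3, 130.3, 167.9]
orientation: [-2.267, -2.173, 0.004]
ft_force: [-1.3, -0.9, 0.8]
width: 44.3
grasp_force: 0.0
```

```bash
python3 -m creep '[0,0,-0.03,0,0,0,-0.06,0,0,0,-0.08,0,0,0,-0.095,0,0,0,-0.105,0,0,0,-0.111,0,0,0,-0.111,0,0,0,-0.111,0]'
python3 -m creep '[0,0,0,0,0,0,0,0,0,0,0,0,0,0,0,0,0,0,0,0]' 0
```

```text
t: 14.3
ee_pos: [495.5, 130.7, 58.4]
orientation: [2.268, 2.173, 0.0]
ft_force: [0.1, 0.8, 0.7]
width: 43.9
grasp_force: 0.0
t: 14.72
ee_pos: [496.8, 131.3, 59.0]
orientation: [2.266, 2.173, 0.004]
ft_force: [3.8, -1.4, 0.9]
width: 21.0
grasp_force: 30.0
```

```bash
python3 -m creep '[0,0,0.004,0,0,0,0.008,0,0,0,0.012,0,0,0,0.013,0,0,0,0.013,0,0,0,0.013,0]'
```

```text
t: 15.22
ee_pos: [496.7, 131.3, 71.5]
orientation: [2.266, 2.173, 0.004]
ft_force: [6.3, -1.5, -6.5]
width: 20.6
grasp_force: 30.0
```

```bash
python3 -m creep '[0.004,0,0,0,0.009,0,0,0,0.015,-0.001,0,0,0.021,-0.001,0,0,0.026,-0.0015,0,0,0.03,-0.0015,0,0,0.03,-0.0015,0,0,0.03,-0.0015,0,0]'
```

```text
t: 15.88
ee_pos: [525.2, 129.9, 70.9]
orientation: [-2.267, -2.174, 0.0]
ft_force: [-1.8, 5.2, -6.3]
width: 21.2
grasp_force: 30.0
```

```bash
python3 -m creep '[0.001,0,0,0,0.0018,0,0,0,0.0018,0,-0.003,0,0.0018,0,-0.006,0,0.0018,0,-0.009,0,0.0018,0,-0.012,0,0.0018,0,-0.0135,0,0.0018,0,-0.0135,0]'
```

```text
t: 16.55
ee_pos: [528.5, 129.9, 58.9]
orientation: [2.266, 2.173, 0.004]
ft_force: [-2.1, 2.9, 5.0]
width: 21.0
grasp_force: 30.0
```

```bash
python3 -m creep '[0.002,0,0,0,0.004,0,0,0,0.004,0,0,0]'; python3 -m creep '[-0.004,0,0,0,-0.008,0,0,0,-0.008,0,0,0]'; python3 -m creep '[0.002,0,0,0,0.004,0,0,0,0.004,0,0,0,0.004,0,0,0]'
python3 - <<'E'
from h import *
I,D=cams.get_image("side");cv2.imwrite("pics/s5.png",cv2.resize(I[120:230,160:310,::-1],(795,583),interpolation=cv2.INTER_CUBIC))
P=cloud("side",D);h=cv2.cvtColor(I,cv2.COLOR_RGB2HSV)
q=P[(h[...,1]>150)&(h[...,0]<15)&(D>0)&(P[...,2]>100)&(abs(P[...,0]-520)<130)&(P[...,1]>120)&(P[...,1]<300)]
for z in (140,180,220):print(z,np.median(q[abs(q[:,2]-z)<10][:,1]).round(1))
E
```

```text
t: 16.8
ee_pos: [530.4, 129.7, 58.8]
orientation: [-2.267, -2.173, 0.002]
ft_force: [-8.3, 3.7, 12.6]
width: 21.1
grasp_force: 30.0
t: 17.05
ee_pos: [526.4, 130.0, 59.0]
orientation: [2.264, 2.172, 0.01]
ft_force: [6.0, 1.8, -2.1]
width: 20.9
grasp_force: 30.0
t: 17.38
ee_pos: [528.2, 129.8, 58.9]
orientation: [2.267, 2.173, 0.003]
ft_force: [-1.5, 3.0, 8.5]
width: 20.9
grasp_force: 30.0
140 201.4
180 208.4
220 215.6
```

View pics/s5.png

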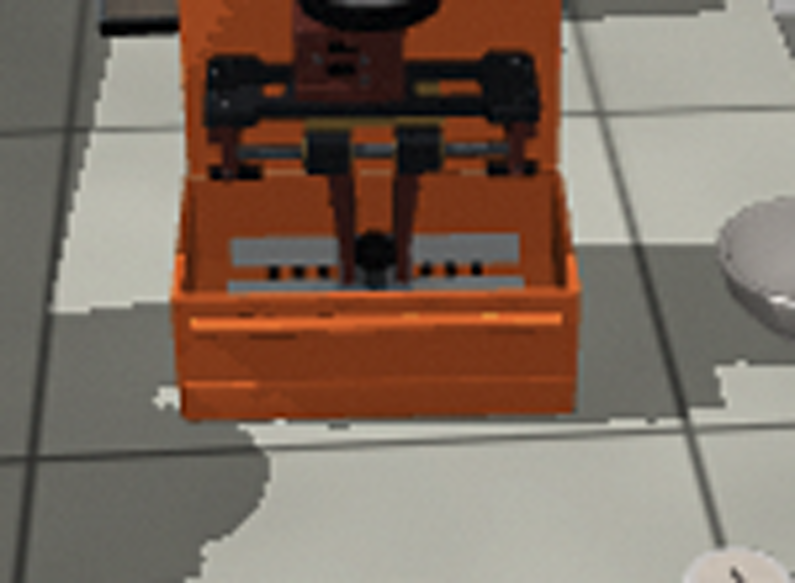

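The knob is held at ≈(375,250) at its original height. It is captive in both x directions, so the pin is in the next hole. The cover still stands open.

```bash
python3 -c "
from workcell import ticket
print(ticket.close_job())"
```

```text
the job is handed in; nothing more can be done
None
```

The job is handed in, though no verdict came back: the cover was levered open with the spatula to about 1.74 rad, the spatula lies flat on the sill, and the slide's pin sits home in the next hole (checked by height and force, with fingers blocking the view) with the gripper still holding the knob.

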